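# Press a junction box's cover rivets home crosswise

### The job

The cover of the grey junction box is in place with its four black push rivets started: with a fingertip, press their pins fully home one at a time, each lightly and slowly with no hard knock, crosswise, so the cover beds down evenly. Start with the one nearest the cable gland, then the one diagonally opposite, then the other one at the gland's end, and last the remaining one. Leave the box standing where it is, without gripping or lifting it, and do not disturb the things lying around it.

Things in the scene. Friction and masses are not known exactly. Their poses are not given: they have to be found in the camera images.
- box: loose grey plastic junction box on rubber feet, 0.5 to 0.8 kg, 150 (x) x 110 (y) mm, cover's top face 50 mm above the bench, at any angle. Origin: centre of the underside; z up. Dark vent panel mid-cover, a black push rivet at each corner; 7 mm steel stud on the -y side wall. Pushes or knocks over 50 N on box or rivets are too hard: meet the pins' hard stop slowly, at 30 mm/s or less
- gland (a point): outer end of the cable gland, a dark round fitting 25 mm across and 24 mm up that sticks 28 mm out of the box's -x end wall, off-centre towards the (-x, +y) corner; at (-101, 30, 24) mm in box's frame
- pin_a (a joint): pin of the rivet nearest the cable gland: 0 = standing 10 mm out (gap between collar and head), 0.010 = fully home, the head's underside on the collar (m, grows as it is pressed straight down). It slides against steady friction of about 6 N, stays where it is left and meets a hard stop at home; starts between 0 and 0.003
- pin_a_top (a point): centre of the top face of the round black pin head (the rivet nearest the cable gland; head 15 mm across, 3 mm thick), at (-60, 40) mm in box's frame. Its height above the bench is 66 mm less the joint value: 63 to 66 mm at the start, 56 mm when home. The fixed black collar below the head is 20 mm across, 3 mm high
- pin_b (a joint): pin of the rivet diagonally opposite the one nearest the gland: 0 = standing 10 mm out (gap between collar and head), 0.010 = fully home, the head's underside on the collar (m, grows as it is pressed straight down). It slides against steady friction of about 6 N, stays where it is left and meets a hard stop at home; starts between 0 and 0.003
- pin_b_top (a point): centre of the top face of the round black pin head (the rivet diagonally opposite the one nearest the gland; head 15 mm across, 3 mm thick), at (60, -40) mm in box's frame. Its height above the bench is 66 mm less the joint value: 63 to 66 mm at the start, 56 mm when home. The fixed black collar below the head is 20 mm across, 3 mm high
- pin_c (a joint): pin of the other rivet at the gland's end of the box: 0 = standing 10 mm out (gap between collar and head), 0.010 = fully home, the head's underside on the collar (m, grows as it is pressed straight down). It slides against steady friction of about 6 N, stays where it is left and meets a hard stop at home; starts between 0 and 0.003
- pin_c_top (a point): centre of the top face of the round black pin head (the other rivet at the gland's end of the box; head 15 mm across, 3 mm thick), at (-60, -40) mm in box's frame. Its height above the bench is 66 mm less the joint value: 63 to 66 mm at the start, 56 mm when home. The fixed black collar below the head is 20 mm across, 3 mm high
- pin_d (a joint): pin of the remaining rivet, diagonally opposite that one: 0 = standing 10 mm out (gap between collar and head), 0.010 = fully home, the head's underside on the collar (m, grows as it is pressed straight down). It slides against steady friction of about 6 N, stays where it is left and meets a hard stop at home; starts between 0 and 0.003
- pin_d_top (a point): centre of the top face of the round black pin head (the remaining rivet, diagonally opposite that one; head 15 mm across, 3 mm thick), at (60, 40) mm in box's frame. Its height above the bench is 66 mm less the joint value: 63 to 66 mm at the start, 56 mm when home. The fixed black collar below the head is 20 mm across, 3 mm high
- scissors: bystander: scissors with blue loop handles lying flat, 180 x 80 x 10 mm. Origin between the blades' pivot and the bench; x towards the tips
- cutter: bystander: slim steel craft knife, closed, lying flat, 130 x 16 x 13 mm. Origin: centre of the underside; x along it
- plate: bystander: small grey D-shaped plastic clamp plate lying flat, 56 x 40 x 9 mm. Origin: about the centre of the underside
- sleeve: bystander: grey slotted plastic sleeve standing upright, 27 mm across, 62 mm high. Origin: centre of the underside

How it is judged (in metres and radians):
On the way, in this order (a step that is already met when the one before it is completed fails the run):
1. the rivet pin nearest the cable gland is pressed home (value of joint pin_a above 0.0085 m), for 0.1 s.
2. the pin diagonally opposite is pressed home (value of joint pin_b above 0.0085 m), for 0.1 s.
3. the other pin at the gland's end is pressed home (value of joint pin_c above 0.0085 m), for 0.1 s.
4. the last pin is pressed home (value of joint pin_d above 0.0085 m), for 0.1 s.
At the end, for the whole second after the job is handed in: All four pins are home (head no more than 1.5 mm off its collar) and the box stands at rest on its feet within 15 mm of where it began, its gland end within 20 mm (value of joint each of pin_a, pin_b, pin_c, pin_d above 0.0085 m and distance of gland from where it was at the start of the episode below 0.02 m and distance of box from where it was at the start of the episode below 0.015 m and height (world z) of box below 0.006 m and angle between box's own z axis and vertical below 0.05 rad and linear speed of box below 0.01 m/s); the robot touches nothing.
It fails at once if a pin is pressed more than half way before the one ahead of it in the order is home ((value of joint pin_b above 0.0055 m and value of joint pin_a below 0.0085 m) or (value of joint pin_c above 0.0055 m and value of joint pin_b below 0.0085 m) or (value of joint pin_d above 0.0055 m and value of joint pin_c below 0.0085 m)).
It fails at once if the box or a rivet is pushed or knocked harder than 50 N (contact force between any of the fingers, the arm and box above 50 N).
It fails at once if the box is lifted or tipped (height (world z) of box above 0.008 m or angle between box's own z axis and vertical above 0.08 rad).
It fails at once if the box is shifted by more than 25 mm (distance of box from where it was at the start of the episode above 0.025 m).
It fails at once if a bystander is moved by more than 20 mm, or the sleeve is tipped (distance of any of scissors, cutter, plate, sleeve from where it was at the start of the episode above 0.02 m or angle between sleeve's own z axis and vertical above 0.3 rad).
It also fails if it takes over 45 s, if anything falls off the work surface, if the arm or the gripper's body presses on something with over 40 N, if the wrist force passes 120 N, or if a joint passes its speed limit or range.

### The arm

A 6-joint arm with a two-finger parallel gripper is mounted at the origin on the work surface. World frame = base frame: x ahead of the robot, y to its left, z up, the work surface at z = 0. Lengths are in mm, angles in rad, forces in N, time in s.
With the tool pointing down it reaches from about 350 to 875 mm from the base axis. Payload 4.2 kg.
Tool frame: the origin (TCP) lies at the very end of the fingers, on their centre line; the grasp point (between the pads) lies 19 mm behind it; z points along the fingers, y is the direction in which the jaws open and shut (so a half turn about z gives the same grasp; the last joint's range is limited). The gripper opens to 85 mm and grips with 20 to 120 N. Pads are 22 mm wide; open, the fingers measure 114 mm over their backs; the gripper's body (76 mm by 85 mm) begins 54 mm behind the grasp point. The pads swing forward as they close: fully open they stand 13 mm farther back than shut.
Start: joints at [1.475, 0.385, 0.008, 0, -1.194, -0.259], TCP at [217.094, 586.063, 231.312] pointing down, gripper open.
Joint ranges: [-3.14, 3.14], [-1.21, 2.06], [-1.07, 1.41], [-3.16, 2.05], [-2.99, -0.16], [-3.1, 3.1]. Speed limits (rad/s): [2.79, 2.79, 3.14, 3.14, 3.14, 3.14].

### API

Orientations are given as a unit quaternion [x, y, z, w].
In Python, from bench import arm, optics, job gives the robot as it stands.
- The arm moves only by the tool send_rows, never from a script. Its argument "steps" is a list that holds one entry, the list of rows, each a list of 5 numbers: the shift along the tool's x, y, z in cm, then the turn about the tool's z in rad, then the opening, from 0 (shut) to 1 (fully open). A call has 1 to 10 rows; each row shifts and turns the pose as measured when the row begins, along the tool's axes as they then stand; what a row does not reach is not made up. A row lasts 1/12 s, in which the tool goes at most 41.7 mm and 7.16 degrees, less where a joint would pass 70% of its speed; a pose out of reach is approached as far as the arm can. A call with a gripper value outside its range is refused whole. The fingers move at their own pace and stop on an object; the grip force is fixed at half the most. Time passes only in rows, so rows that do not move let the fingers close. It gives the time, the measured TCP pose, the force and the opening at its end, in the units of the state.
- arm.read_state(): the state, without advancing time (a new reading comes with each control period).
- optics.get_image(name): name is "scene" or "side" or "wrist"; returns (picture, depth): 420x560x3 uint8, blue, green, red; 420x560 float32, mm along the optical axis (not along the pixel's ray), 0 where there is no reading.
- optics.get_calibration(name): a dict with "K" (3x3 intrinsics, pixels), "rvec" (rotation vector, rad) and "tvec" (3), from world to camera coordinates, as OpenCV has them; the wrist camera has in their place "hand_eye" (4x4, takes a point from camera to tool coordinates, whose origin is the TCP and whose axes are the flange's). Camera axes: x right, y down, z forward; pixel columns grow to the right and rows downward; lengths in mm; the calibration is good to about 2 mm. A picture is of the moment at which its call begins: read the wrist's pose just before it. get_calibration takes no time and is no camera call.
- job.job_done(): hands the job in, once; it reports no verdict.
The state is a dict: "clock": time; "joints": joint angles; "joint_vel": joint speeds; "joint_efforts": joint torques, N m; "position": TCP position; "ee_rot": TCP orientation; "contact_force": force on the tool from outside, world axes, zero at the start; "wrist_torque": the same for the moment, N m; "gripper_width": finger opening in mm.
Only numpy, scipy, OpenCV 4.12 (cv2) and the standard library are available. Lean on these libraries where they do the work, as an engineer would, in place of code of your own. Each camera call takes 0.05 s, during which the arm holds its last target. There are 200 camera calls.

## Working session

There is one attempt and no reset: what is moved stays moved. The work goes in short steps, Python scripts to look and compute and a tool call to move; the robot and the scene stay as the last step left them, time stands still between calls to the robot, and variables do not carry over. Pictures are saved under pics/ and viewed, about 8 in all and at most 12, crops included, and the job is handed in when it is done.

Besides the shell and the picture viewer there is one more tool, called after ">>>" as name(argument=value, ...), one argument or row to a line, values as JSON. send_rows: Moves the arm, as the interface text tells. Its arguments: {"type":"object","properties":{"steps":{"type":"array","items":{"type":"array","items":{"type":"array","items":{"type":"number"}}}}},"required":["steps"]}

```bash
mkdir -p pics
cat > h.py <<'E'
import numpy as np, cv2
from scipy.spatial.transform import Rotation as R
from bench import arm, optics, job
def pose(s):
    T=np.eye(4);T[:3,:3]=R.from_quat(s["ee_rot"]).as_matrix();T[:3,3]=s["position"];return T
def grab(name):
    s=arm.read_state();im,d=optics.get_image(name);c=optics.get_calibration(name)
    if name=="wrist": M=pose(s)@np.array(c["hand_eye"])
    else:
        M=np.eye(4);r=cv2.Rodrigues(np.array(c["rvec"],float))[0];M[:3,:3]=r.T;M[:3,3]=-r.T@np.array(c["tvec"],float).ravel()
    return im,d,np.array(c["K"],float),M
def cloud(d,K,M):
    v,u=np.mgrid[:d.shape[0],:d.shape[1]]
    p=np.stack([(u-K[0,2])/K[0,0]*d,(v-K[1,2])/K[1,1]*d,d],-1)
    return p@M[:3,:3].T+M[:3,3]
E
python3 - <<'E'
from h import *
s=arm.read_state();print(s)
for n in("scene","wrist"):
    im,d,K,M=grab(n);cv2.imwrite(f"pics/{n}0.png",im);np.savez(f"{n}0.npz",im=im,d=d,K=K,M=M);print(n,M.round(2).tolist())
E
```

```text
{'clock': 0.0, 'joints': array([ 1.47461141e+00,  3.85580866e-01,  6.65604734e-03, -5.23057073e-04,
       -1.19396738e+00, -2.58602696e-01]), 'joint_vel': array([ 0.00080647, -0.00101404,  0.00019158,  0.00021873, -0.00127255,
        0.00078569]), 'joint_efforts': array([ 4.43130580e-05, -3.92288911e+01,  1.88402528e+01,  4.18625280e+00,
       -4.61273070e-03,  5.26501989e-07]), 'position': array([216.89277503, 585.55822778, 230.21514398]), 'ee_rot': array([ 9.84289336e-01, -1.76559752e-01, -1.57268352e-04,  1.06420138e-03]), 'contact_force': array([-0.36272946,  0.41012245, -0.12737124]), 'wrist_torque': array([-0.02299178, -0.01936465, -0.00519337]), 'gripper_width': 85.5354483488771}
scene [[0.64, 0.42, -0.64, 1171.16], [0.77, -0.33, 0.54, -426.68], [0.02, -0.84, -0.54, 579.9], [0.0, 0.0, 0.0, 1.0]]
wrist [[-0.35, -0.89, -0.3, 292.03], [-0.94, 0.33, 0.11, 556.54], [0.0, 0.32, -0.95, 373.13], [0.0, 0.0, 0.0, 1.0]]
```

View pics/scene0.png

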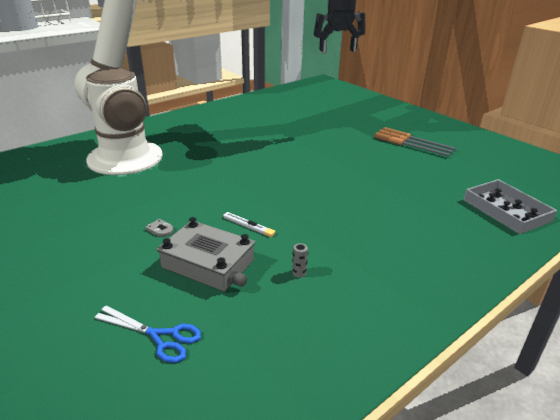

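View pics/wrist0.png

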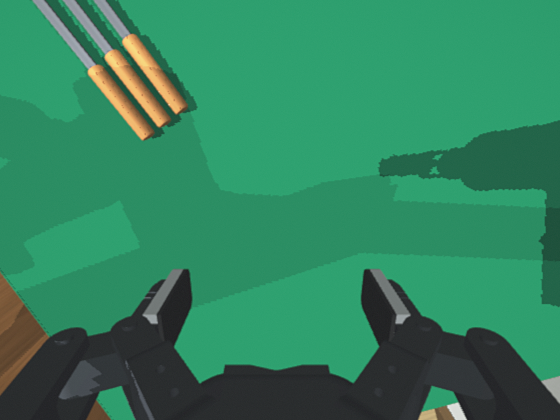

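The scene view shows the box near (207,253), its gland at (240,280) and the pins at about (167,244), (193,223), (245,240) and (221,264). The wrist camera sees only the bench and the skewers. Next I'll measure the box.

Run:
```python
from h import *
z=np.load("scene0.npz");P=cloud(z["d"],z["K"],z["M"]);im=z["im"]
for n,(u,v) in dict(p1=(167,243),p2=(193,222),p3=(245,239),p4=(221,263),gland=(240,280),vent=(207,244),bench=(120,270),sleeve=(300,247),plate=(160,228),cut1=(226,216),cut2=(271,233),sc=(150,328),scl=(172,352),scr=(190,333),tip=(97,318)).items(): print(n,P[v,u].round(0))
m=(np.abs(P[...,2]-50)<3); m[:200]=0;m[300:]=0;m[:,:150]=0;m[:,265:]=0
q=P[m][:,:2].astype(np.float32);print(len(q),cv2.minAreaRect(q))
cv2.imwrite("pics/crop0.png",cv2.resize(im[200:300,130:290],None,fx=5,fy=5,interpolation=cv2.INTER_CUBIC))
```

```text
p1 [ 503. -133.   58.]
p2 [473. -60.  59.]
p3 [586. -14.  61.]
p4 [614. -87.  58.]
gland [646. -70.  32.]
vent [544. -72.  52.]
bench [ 452. -212.    1.]
sleeve [670.  49.  63.]
plate [385. -92.  11.]
cut1 [429.  46.   8.]
cut2 [544.  82.  10.]
sc [ 629. -237.    9.]
scl [ 689. -231.    2.]
scr [ 670. -188.   -1.]
tip [ 547. -293.    2.]
2530 ((542.3702392578125, -72.51471710205078), (150.91395568847656, 111.91380310058594), 23.298635482788086)
```

View pics/crop0.png

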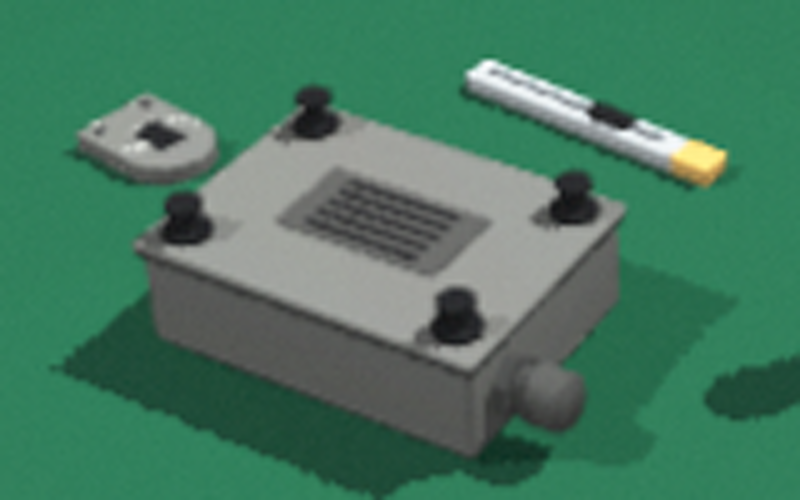

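Box fit: centre (542.4, -72.5), 150.9 x 111.9 mm, with the gland end along (0.918, 0.395). That predicts a (613,-86), b (471,-60), c (582,-12) and d (503,-133), which match the pins read from depth to within about 5 mm. The crop confirms the gland sticks out next to pin a. I'll move above the box with the gripper closing.

>>> send_rows(
  steps=[
    [[2.67,2.52,0,0,0],[2.67,2.52,0,0,0],[2.67,2.52,0,0,0],[2.67,2.52,0,0,0],[2.67,2.52,0,0,0],[2.67,2.52,0,0,0],[2.67,2.52,0,0,0],[2.67,2.52,0,0,0],[2.67,2.52,0,0,0],[2.67,2.52,0,0,0]],
  ],
)

```text
clock: 0.93
position: [381.4, 246.2, 225.0]
ee_rot: [0.985, -0.171, -0.002, 0.005]
contact_force: [0.8, 0.4, -0.3]
gripper_width: -0.0
```

>>> send_rows(
  steps=[
    [[2.67,2.52,0,0,0],[2.67,2.52,0,0,0],[2.67,2.52,0,0,0],[2.67,2.52,0,0,0],[2.67,2.52,0,0,0],[2.67,2.52,0,0,0],[2.67,2.52,0,0,0],[2.67,2.52,0,0,0],[2.67,2.52,0,0,0],[2.67,2.52,0,0,0]],
  ],
)

```text
clock: 1.77
position: [550.0, -100.0, 225.6]
ee_rot: [0.985, -0.17, -0.003, 0.005]
contact_force: [0.3, 1.9, 0.2]
gripper_width: 0.1
```

Run:
```python
from h import *
im,d,K,M=grab("wrist");cv2.imwrite("pics/wrist1.png",im);np.savez("wrist1.npz",im=im,d=d,K=K,M=M)
s=arm.read_state();print(s["position"],s["ee_rot"],s["joints"],s["contact_force"])
P=cloud(d,K,M)
m=np.abs(P[...,2]-50)<4
q=P[m&(abs(P[...,0]-542)<110)&(abs(P[...,1]+72)<100)][:,:2].astype(np.float32);print(len(q),cv2.minAreaRect(q))
m=(P[...,2]>58.5)&(P[...,2]<72)&(d>0)
n,l,st,c=cv2.connectedComponentsWithStats(m.astype(np.uint8))
for i in range(1,n):
    if st[i,4]>60:
        p=P[l==i];print(c[i].round(),st[i,4],np.median(p,0).round(1),((p.max(0)+p.min(0))/2).round(1),np.ptp(p,axis=0).round(1))
```

```text
[ 552.51742607 -104.75765106  225.08116183] [ 0.9850263  -0.1722583  -0.00283315  0.00649988] [ 0.10677065  0.28594666 -0.15900815  0.01205578 -1.13490683  1.11263358] [ 5.48620359 -1.9361787   2.13448648]
11596 ((538.6262817382812, -73.93055725097656), (149.94448852539062, 109.91914367675781), 23.15054702758789)
[ 94. 133.] 613 [666.8  46.9  62.4] [666.8  47.7  61.7] [25.9 26.2  6.4]
[241. 142.] 178 [609.6 -87.   64.5] [609.5 -87.1  64.1] [14.5 14.4  4.2]
[187. 194.] 154 [578.3 -13.8  64.9] [578.3 -13.8  64.8] [14.2 14.1  4.1]
[318. 224.] 135 [ 499.7 -134.    64.2] [ 499.4 -133.9   64. ] [13.9 13.7  3.6]
```

View pics/wrist1.png

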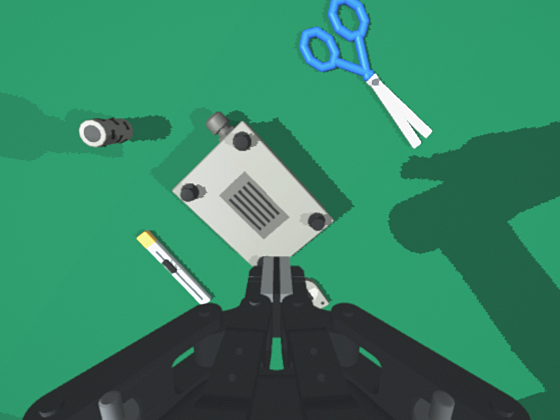

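The wrist view shows the box with the gland at (217,123), pin a at (241,142), c at (187,194) and d at (318,224). Pin b is hidden behind the fingers. The pin tops are at 64–65 mm and the heads about 14 mm across, as they should be. The two cameras agree to about 4 mm, so I'll use a centre of (539.8, -73.5) at 23.2°. Now I'll hover over pin a.

>>> send_rows(
  steps=[
    [[0.97,-0.74,2.6,0,0],[0.97,-0.74,2.6,0,0],[0.97,-0.74,2.6,0,0],[0.97,-0.74,2.6,0,0],[0.97,-0.74,2.6,0,0],[0,0,0,0,0],[0,0,0,0,0]],
  ],
)

```text
clock: 2.4
position: [613.0, -94.5, 87.6]
ee_rot: [0.984, -0.178, -0.003, 0.007]
contact_force: [0.2, -0.4, 0.4]
gripper_width: 0.1
```

```bash
cat >> h.py <<'E'
PINS=dict(a=(610.7,-86.7),b=(468.9,-60.3),c=(579.2,-13.1),d=(500.4,-133.9))
def go(k,z):
    s=arm.read_state();T=pose(s);t=np.array([*PINS[k],z])
    print("pos",s["position"].round(1),"F",s["contact_force"].round(1),"shift cm to",k,(T[:3,:3].T@(t-T[:3,3])/10).round(2),"tilt",T[:3,2].round(4),"yawx",T[:3,0].round(3),"t",s["clock"])
E
python3 -c "
from h import *
go('a',70)
im,d,K,M=grab('side');cv2.imwrite('pics/side1.png',im);np.savez('side1.npz',im=im,d=d,K=K,M=M)"
```

```text
pos [613.  -94.5  87.6] F [ 0.2 -0.4  0.4] shift cm to a [-0.48 -0.67  1.76] tilt [-0.0086 -0.0124 -0.9999] yawx [ 0.937 -0.351 -0.004] t 2.4
```

View pics/side1.png

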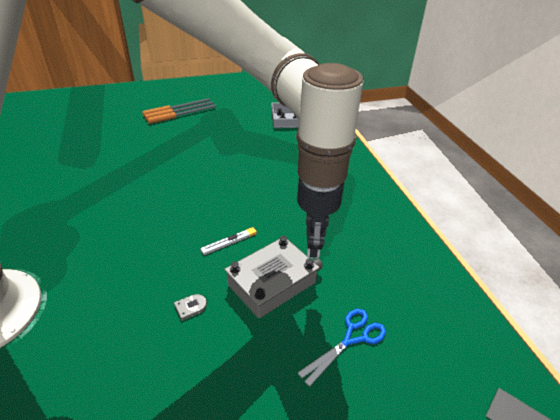

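The side view shows the closed fingertips just above pin a, near (312,262), with nothing touched. I'll correct laterally, then cross-check the box centre with this view.

>>> send_rows(
  steps=[
    [[-0.24,-0.34,0.5,0,0],[-0.24,-0.34,0.5,0,0],[0,0,0,0,0],[0,0,0,0,0]],
  ],
)

```text
clock: 2.78
position: [610.8, -85.6, 81.4]
ee_rot: [0.984, -0.178, -0.0, 0.006]
contact_force: [-0.3, 0.0, 0.5]
gripper_width: -0.2
```

```bash
python3 -c "
from h import *
go('a',70)
z=np.load('side1.npz');P=cloud(z['d'],z['K'],z['M'])
w=(abs(P[...,0]-540)<110)&(abs(P[...,1]+73)<100)
m=w&(abs(P[...,2]-50)<3)
n,l,st,c=cv2.connectedComponentsWithStats(m.astype(np.uint8));i=1+st[1:,4].argmax()
q=P[l==i][:,:2].astype(np.float32);print(len(q),cv2.minAreaRect(q))
m=(w&(P[...,2]>60)&(P[...,2]<70)).astype(np.uint8)
n,l,st,c=cv2.connectedComponentsWithStats(m)
for i in range(1,n):
  if st[i,4]>8: p=P[l==i];print(st[i,4],((p.max(0)+p.min(0))/2).round(1))
"
```

```text
pos [610.8 -85.6  81.4] F [-0.3  0.   0.5] shift cm to a [0.03 0.09 1.14] tilt [-0.0024 -0.0115 -0.9999] yawx [ 0.936 -0.351  0.002] t 2.7833
2895 ((542.3206787109375, -71.95867156982422), (150.84378051757812, 111.98106384277344), 23.178442001342773)
32 [582.  -11.9  64.8]
37 [613.5 -85.   65.1]
41 [471.5 -58.4  65.1]
45 [ 502.6 -131.9   63.6]
```

The scene and side cameras agree on a centre near (542.3, -72.2). The wrist shot was taken while the arm was still settling, so I'll shift the targets by (+1.7, +0.8) and descend slowly on a.

```bash
sed -i 's/^PINS=.*/PINS=dict(a=(612.4,-85.9),b=(470.6,-59.5),c=(580.9,-12.3),d=(502.1,-133.1))/' h.py; python3 -c "
from h import *
go('a',68)"
```

```text
pos [610.8 -85.6  81.4] F [-0.3  0.   0.5] shift cm to a [ 0.16 -0.05  1.34] tilt [-0.0024 -0.0115 -0.9999] yawx [ 0.936 -0.351  0.002] t 2.7833
```

>>> send_rows(
  steps=[
    [[0.15,0,0.4,0,0],[0,0,0.4,0,0],[0,0,0.3,0,0],[0,0,0.1,0,0],[0,0,0,0,0]],
  ],
)

```text
clock: 3.2
position: [613.2, -86.2, 71.4]
ee_rot: [0.984, -0.178, 0.002, 0.005]
contact_force: [-1.0, 0.0, 0.3]
gripper_width: -0.1
```

>>> send_rows(
  steps=[
    [[0,0,0.2,0,0],[0,0,0.2,0,0],[0,0,0.2,0,0],[0,0,0.2,0,0],[0,0,0.2,0,0]],
  ],
)

```text
clock: 3.62
position: [613.6, -86.5, 61.9]
ee_rot: [0.984, -0.178, 0.003, 0.005]
contact_force: [-2.7, -0.5, 6.3]
gripper_width: -0.3
```

>>> send_rows(
  steps=[
    [[0,0,0.15,0,0],[0,0,0.15,0,0],[0,0,0.1,0,0]],
  ],
)

```text
clock: 3.87
position: [613.6, -86.5, 60.3]
ee_rot: [0.984, -0.177, 0.003, 0.006]
contact_force: [-2.5, 0.1, 5.9]
gripper_width: -0.1
```

>>> send_rows(
  steps=[
    [[0,0,0.2,0,0],[0,0,0.2,0,0],[0,0,0.2,0,0]],
  ],
)

```text
clock: 4.12
position: [613.6, -86.5, 57.3]
ee_rot: [0.984, -0.177, 0.003, 0.006]
contact_force: [-2.0, 0.3, 6.3]
gripper_width: 0.1
```

>>> send_rows(
  steps=[
    [[0,0,0.15,0,0],[0,0,0.15,0,0]],
  ],
)

```text
clock: 4.28
position: [613.6, -86.5, 56.1]
ee_rot: [0.984, -0.176, 0.003, 0.006]
contact_force: [-1.9, 0.3, 6.2]
gripper_width: -0.1
```

>>> send_rows(
  steps=[
    [[0,0,0.15,0,0],[0,0,0.15,0,0],[0,0,0.15,0,0]],
  ],
)

```text
clock: 4.53
position: [613.7, -86.5, 56.1]
ee_rot: [0.984, -0.175, 0.004, 0.007]
contact_force: [-3.4, 0.9, 8.1]
gripper_width: -0.1
```

>>> send_rows(
  steps=[
    [[0,0,0.25,0,0],[0,0,0.25,0,0]],
  ],
)

```text
clock: 4.7
position: [613.7, -86.5, 56.0]
ee_rot: [0.985, -0.174, 0.004, 0.008]
contact_force: [-5.7, 1.8, 14.1]
gripper_width: -0.3
```

Pin a is home: z = 56.0 mm, force rose to 14 N and motion stopped. Next is b.

>>> send_rows(
  steps=[
    [[0,0,-1.0,0,0],[0,0,-1.5,0,0],[-2.8,0.48,0,0,0],[-2.8,0.48,0,0,0],[-2.8,0.48,0,0,0],[-2.8,0.48,0,0,0],[-2.8,0.48,0,0,0],[0,0,0,0,0],[0,0,0,0,0]],
  ],
)

```text
clock: 5.45
position: [469.0, -60.2, 80.2]
ee_rot: [0.985, -0.175, 0.006, 0.007]
contact_force: [1.0, -0.2, -0.2]
gripper_width: 0.2
```

```bash
python3 -c "
from h import *
go('b',68)"
```

```text
pos [469.  -60.2  80.2] F [ 1.  -0.2 -0.2] shift cm to b [ 0.1  -0.14  1.23] tilt [ 0.0096 -0.0164 -0.9998] yawx [ 0.939 -0.344  0.015] t 5.45
```

>>> send_rows(
  steps=[
    [[0.1,-0.1,0.4,0,0],[0,0,0.4,0,0],[0,0,0.3,0,0],[0,0,0.2,0,0],[0,0,0.2,0,0],[0,0,0.2,0,0],[0,0,0.2,0,0],[0,0,0.2,0,0]],
  ],
)

```text
clock: 6.12
position: [474.2, -59.7, 57.8]
ee_rot: [0.985, -0.175, 0.006, 0.007]
contact_force: [-2.4, 1.8, 6.4]
gripper_width: -0.3
```

>>> send_rows(
  steps=[
    [[0,0,0.15,0,0],[0,0,0.15,0,0],[0,0,0.15,0,0],[0,0,0.15,0,0]],
  ],
)

```text
clock: 6.45
position: [474.3, -59.7, 55.9]
ee_rot: [0.985, -0.174, 0.004, 0.009]
contact_force: [-6.3, 3.7, 16.2]
gripper_width: 0.3
```

>>> send_rows(
  steps=[
    [[0,0,0.2,0,0],[0,0,0.25,0,0],[0,0,0.25,0,0]],
  ],
)

```text
clock: 6.7
position: [474.3, -59.7, 55.7]
ee_rot: [0.985, -0.173, 0.003, 0.01]
contact_force: [-9.3, 4.4, 25.8]
gripper_width: -0.0
```

Pin b is home (55.7 mm, stopped, 26 N). Next is c.

>>> send_rows(
  steps=[
    [[0,0,-1.0,0,0],[0,0,-1.5,0,0],[1.62,-1.56,0,0,0],[1.62,-1.56,0,0,0],[1.62,-1.56,0,0,0],[1.62,-1.56,0,0,0],[1.62,-1.56,0,0,0],[0,0,0,0,0],[0,0,0,0,0]],
  ],
)

```text
clock: 7.45
position: [583.7, -12.0, 80.4]
ee_rot: [0.985, -0.174, 0.004, 0.01]
contact_force: [-0.7, 0.9, -1.2]
gripper_width: -0.1
```

```bash
python3 -c "
from h import *
go('c',68)"
```

```text
pos [583.7 -12.   80.4] F [-0.7  0.9 -1.2] shift cm to c [-0.27  0.1   1.24] tilt [ 0.005  -0.0207 -0.9998] yawx [ 0.94  -0.342  0.012] t 7.45
```

>>> send_rows(
  steps=[
    [[-0.4,0.1,0.4,0,0],[0,0,0.4,0,0],[0,0,0.3,0,0],[0,0,0.2,0,0],[0,0,0.2,0,0],[0,0,0.2,0,0],[0,0,0.2,0,0],[0,0,0.2,0,0]],
  ],
)

```text
clock: 8.12
position: [577.3, -12.9, 60.0]
ee_rot: [0.985, -0.174, 0.005, 0.01]
contact_force: [-1.9, -0.1, 6.3]
gripper_width: 0.3
```

>>> send_rows(
  steps=[
    [[0,0,0.15,0,0],[0,0,0.15,0,0],[0,0,0.15,0,0],[0,0,0.15,0,0]],
  ],
)

```text
clock: 8.45
position: [577.3, -12.9, 58.2]
ee_rot: [0.985, -0.173, 0.006, 0.009]
contact_force: [-3.1, 0.9, 6.3]
gripper_width: 0.1
```

>>> send_rows(
  steps=[
    [[0,0,0.2,0,0],[0,0,0.2,0,0],[0,0,0.2,0,0],[0,0,0.2,0,0]],
  ],
)

```text
clock: 8.78
position: [577.4, -12.8, 55.9]
ee_rot: [0.985, -0.172, 0.008, 0.009]
contact_force: [-5.3, 2.4, 13.5]
gripper_width: 0.1
```

>>> send_rows(
  steps=[
    [[0,0,0.2,0,0],[0,0,0.2,0,0]],
  ],
)

```text
clock: 8.95
position: [577.3, -12.9, 56.0]
ee_rot: [0.985, -0.172, 0.009, 0.009]
contact_force: [-3.5, 2.8, 10.6]
gripper_width: 0.2
```

Pin c is home (56.0 mm, stopped, 13 N). Last is d.

>>> send_rows(
  steps=[
    [[0,0,-1.0,0,0],[0,0,-1.5,0,0],[-0.58,2.7,0,0,0],[-0.58,2.7,0,0,0],[-0.58,2.7,0,0,0],[-0.58,2.7,0,0,0],[-0.58,2.7,0,0,0],[0,0,0,0,0],[0,0,0,0,0]],
  ],
)

```text
clock: 9.7
position: [499.5, -134.0, 84.9]
ee_rot: [0.985, -0.171, 0.011, 0.008]
contact_force: [0.2, 0.2, 0.3]
gripper_width: -0.2
```

```bash
python3 -c "
from h import *
go('d',68)"
```

```text
pos [ 499.5 -134.    84.9] F [0.2 0.2 0.3] shift cm to d [ 0.17 -0.19  1.69] tilt [ 0.0194 -0.0203 -0.9996] yawx [ 0.942 -0.336  0.025] t 9.7
```

>>> send_rows(
  steps=[
    [[0.1,-0.1,0.5,0,0],[0,0,0.5,0,0],[0,0,0.4,0,0],[0,0,0.2,0,0],[0,0,0.2,0,0],[0,0,0.2,0,0],[0,0,0.2,0,0],[0,0,0.2,0,0]],
  ],
)

```text
clock: 10.37
position: [503.0, -131.8, 59.5]
ee_rot: [0.986, -0.168, 0.011, 0.009]
contact_force: [-1.9, -0.5, 6.5]
gripper_width: 0.1
```

>>> send_rows(
  steps=[
    [[0,0,0.15,0,0],[0,0,0.15,0,0],[0,0,0.15,0,0],[0,0,0.15,0,0]],
  ],
)

```text
clock: 10.7
position: [503.1, -131.8, 55.9]
ee_rot: [0.986, -0.166, 0.01, 0.011]
contact_force: [-5.5, 1.5, 17.2]
gripper_width: 0.3
```

>>> send_rows(
  steps=[
    [[0,0,0.15,0,0],[0,0,0.15,0,0]],
  ],
)

```text
clock: 10.87
position: [503.0, -131.8, 56.0]
ee_rot: [0.986, -0.165, 0.009, 0.012]
contact_force: [-4.0, 1.1, 12.3]
gripper_width: -0.1
```

>>> send_rows(
  steps=[
    [[0,0,-1.0,0,0],[0,0,-2.0,0,0],[0,0,-3.0,0,0],[0,0,-3.0,0,0],[0,0,-3.0,0,0],[0,0,-3.0,0,0],[-2.0,0,0,0,0],[-2.0,0,0,0,0],[0,0,0,0,0],[0,0,0,0,0]],
  ],
)

```text
clock: 11.7
position: [464.2, -112.0, 212.2]
ee_rot: [0.986, -0.163, 0.011, 0.011]
contact_force: [0.4, 0.7, 0.0]
gripper_width: -0.0
```

Run:
```python
from h import *
ims=[]
for n in("scene","side","wrist"):
    im,d,K,M=grab(n);P=cloud(d,K,M)
    w=(abs(P[...,0]-540)<100)&(abs(P[...,1]+73)<90)&(d>0)
    m=w&(abs(P[...,2]-50)<3)
    k,l,st,c=cv2.connectedComponentsWithStats(m.astype(np.uint8));i=1+st[1:,4].argmax()
    print(n,cv2.minAreaRect(P[l==i][:,:2].astype(np.float32)))
    for p,(x,y) in PINS.items():
        r=np.hypot(P[...,0]-x,P[...,1]-y)<5
        if (r&w).any(): print(p,np.percentile(P[r&w][:,2],[50,90]).round(1),end=' ')
    print()
    ims.append(im)
cv2.imwrite("pics/end.png",np.hstack([cv2.resize(ims[0][200:300,130:290],(400,250)),cv2.resize(ims[1][220:320,210:370],(400,250))]))
print(arm.read_state()["position"])
```

```text
scene ((541.9098510742188, -72.28487396240234), (150.9846954345703, 112.07605743408203), 22.56325912475586)
a [57.2 58.9] b [56.8 58. ] c [56.9 58.1] d [255.6 470.6] 
side ((542.019287109375, -72.10247802734375), (151.3154754638672, 112.45626831054688), 23.340656280517578)
a [56.8 57.8] b [56.8 57.9] c [56.  57.2] d [ 57.6 469.8] 
wrist ((538.6832885742188, -73.48554229736328), (150.19061279296875, 110.1047592163086), 23.018051147460938)
a [56.3 57.2] b [56.1 57. ] c [56.  57.3] d [56.  56.8] 
[ 464.52924912 -112.33984082  211.44006397]
```

View pics/end.png

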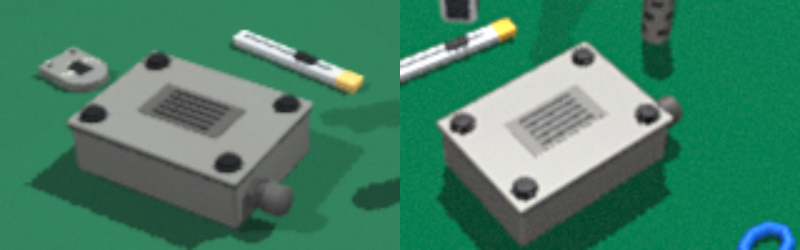

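All four heads sit on their collars: the wrist camera reads their tops at about 56 mm. The box has moved by less than 1 mm.

```bash
python3 -c "
from bench import job
print(job.job_done())"
```

```text
the job is handed in; nothing more can be done
None
```

I pressed all four pins home with the closed fingertips in the order a, b, c, d. I then pulled the arm up clear and handed the job in at about 12 s; no verdict is reported.

- **Pins:** each press stopped at a fingertip height of 55.7–56.0 mm (home is 56 mm). The highest vertical force I read was about 26 N, on pin b. Force was only read at the end of each move call, so peaks in between were not seen.
- **Last camera check:** the wrist view puts all four pin tops at 56.0–56.3 mm. The scene and side cameras read up to 1.2 mm higher on a, b and c. Their readings at d were unusable or unreliable (255.6 and 57.6 mm), probably because the arm was in view.
- **Box:** the box centre moved less than 1 mm in every camera. The fitted angle was within 0.2° in the side and wrist views and 0.7° off in the scene view, which I take as noise.
- **Things around it:** the plate, cutter and sleeve look undisturbed in the final pictures. The scissors were mostly out of frame, and I did not re-measure any of the four.
- **Camera disagreement:** the wrist camera places the box centre about 3.5 mm from where the other two do, both before and after. I aimed in between; all four presses landed on the pin heads.

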